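# Tip a heel lift over against the turning fence

### The arm

A 6-joint arm with a two-finger parallel gripper is mounted at the origin on the work surface. World frame = base frame: x ahead of the robot, y to its left, z up, the work surface at z = 0. Lengths are in mm, angles in degrees, forces in N, time in s.
With the tool pointing down it reaches from about 350 to 850 mm from the base axis. Payload 8.1 kg.
Tool frame: the origin (TCP) lies midway between the tips of the shut fingers; the grasp point (between the pads) lies 19 mm behind it (hold_point_z is the distance from the TCP to the grasp point, in mm); z points along the fingers, y is the direction in which the jaws open and shut (so a half turn about z gives the same grasp; the last joint's range is limited). The gripper opens to 85 mm and grips with 20 to 120 N. Pads are 22 mm wide; open, the fingers measure 114 mm over their backs; the gripper's body (76 mm by 85 mm) begins 54 mm behind the grasp point. The pads swing forward as they close: fully open they stand 13 mm farther back than shut.
Start: joints at [-79.034, 7.471, 85.268, -0, 87.261, -4.893], TCP at [163.988, -577.16, 231.292] pointing down, gripper open.
Joint ranges: [-169.43, 169.43], [-51.17, 129.36], [1.28, 143.12], [-76.62, 256.62], [0, 156.53], [-152.29, 152.29]. Speed limits (degrees/s): [136.94, 136.94, 159.86, 180, 180, 180].

### API

Orientations are given as [roll, pitch, yaw] about the fixed x, y, z axes, in that order (R = Rz(yaw) Ry(pitch) Rx(roll)).
In Python, from bench import sense, snapshot, camera_params, hand_in, hold_point_z gives the robot as it stands.
- The arm moves only by the tool servo_tool, never from a script. Its argument "motion" is a list of rows, each a list of 7 numbers: the finger opening in mm, from 0 to 85.4, then the shift along the tool's x, y, z in mm, then the turn, a rotation vector about the tool's x, y, z in rad. A call has 1 to 10 rows; each row shifts and turns the pose as measured when the row begins, along the tool's axes as they then stand; what a row does not reach is not made up. A row lasts 1/10 s, in which the tool goes at most 50 mm and 8.59 degrees, less where a joint would pass 70% of its speed; a pose out of reach is approached as far as the arm can. A call with a gripper value outside its range is refused whole. The fingers move at their own pace and stop on an object; "force" is the grip in N (left out, the last holds). Time passes only in rows, so rows that do not move let the fingers close. It gives the time, the measured TCP pose, the force and the opening at its end, in the units of the state.
- sense(): the state, without advancing time (a new reading comes with each control period).
- snapshot(name): name is "scene" or "top" or "wrist"; returns the picture (480x640x3 uint8, blue, green, red); there is no depth.
- camera_params(name): a dict with "fx", "fy", "cx", "cy" (pixels), "R" (3x3) and "t" (3): a world point X has camera coordinates R X + t; the wrist camera has in their place "tool_from_camera" (4x4, takes a point from camera to tool coordinates, whose origin is the TCP and whose axes are the flange's). Camera axes: x right, y down, z forward; pixel columns grow to the right and rows downward; lengths in mm; the calibration is good to about 2 mm. The wrist camera is an equidistant fisheye: a pixel r from the principal point sees the ray r / f radians off the axis. A picture is of the moment at which its call begins: read the wrist's pose just before it. camera_params takes no time and is no camera call.
- hand_in(): hands the job in, once; it reports no verdict.
The state is a dict: "time": time; "joint_pos": joint angles; "qd": joint speeds; "joint_efforts": joint torques, N m; "tool_pos": TCP position; "tcp_rot": TCP orientation; "ft_force": force on the tool from outside, world axes, zero at the start; "wrist_torque": the same for the moment, N m; "finger_gap": finger opening in mm.
Only numpy, scipy, OpenCV 4.12 (cv2) and the standard library are available. Lean on these libraries where they do the work, as an engineer would, in place of code of your own. Each camera call takes 0.05 s, during which the arm holds its last target. There are 200 camera calls.

### The job

Turn the heel lift over so that its tan side is up, ready for cement: with the fingertips push it along the bench against the steel-faced fence until it tips up and stays leaning on the fence by itself, then push its raised edge back from behind the fence so that it falls over and lies flat on the bench, just in front of the fence. Only push it: do not pinch, lift or carry it, and leave the spool, the jar and the tool pot alone.

Things in the scene. Friction and masses are not known exactly. Their poses are not given: they have to be found in the camera images.
- heel_centre (a point): Centre (half-way up) of the loose heel lift, a stiff plate 80 mm long (x) by 68 mm wide (y) by 8 mm thick (z), 35 to 70 g. Black rubber face +z, tan fibreboard face -z; it starts flat on the bench, black up. Its straight 68 mm edge is at -x; its two rounded corners (16 mm radius) are at +x, towards the fence at the start. Friction on the bench about 0.6.
- fence: Fixed fence: wooden block 240 mm long (its y), 45 mm high, with a slippery polished steel front. Origin: middle of the foot of the front, at bench level; x points from the front, where the lift lies, to the back; z up. The front leans back in three flats: 9 mm behind the foot at 13 mm height, 16 mm at 27 mm, 20 mm at 45 mm (top edge). Top flat, back upright 47 mm behind the foot.
- fence_top (a point): Middle of the fence's front top edge, 20 mm behind the foot, 45 mm high; axes as the fence. An edge of the lift pushed squarely at the front rides up it; with its rear edge pushed to the foot the lift leans back at about 65 degrees from the bench, its top about 75 mm high (30 mm above the fence), and stays so when let go. Pushed from behind past upright, it falls to the front.
- spool: Loose cream spool of thread, 48 mm in diameter, 60 mm high, standing; origin at the centre of its underside. Bystander: leave alone.
- jar: Loose amber jar with a black cap, 60 mm in diameter, 75 mm high, standing; origin at the centre of its underside. Bystander: leave alone.
- pot: Loose steel pot, 72 mm in diameter, 95 mm high, with tool handles standing out of it up to about 150 mm; origin at the centre of its underside. Bystander: leave alone.
Mind the look-alikes: they are no part of the job. Several things look just like the part that bears heel_centre: the one meant starts nearest to the robot's base.

How it is judged:
By the outcome, as a careful person would: the job done as asked, in the order asked, and still so for the second after the job is handed in, with the robot touching nothing.
It also fails if it takes over 51 s, if anything falls off the work surface, if the arm or the gripper's body presses on something with over 40 N, if the wrist force passes 120 N, or if a joint passes its speed limit or range.

## Working session

There is one attempt and no reset: what is moved stays moved. The work goes in short steps, Python scripts to look and compute and a tool call to move; the robot and the scene stay as the last step left them, time stands still between calls to the robot, and variables do not carry over. Pictures are saved under pics/ and viewed, about 8 in all and at most 12, crops included, and the job is handed in when it is done.

Besides the shell and the picture viewer there is one more tool, called after "Request:" as name([rows], argument=value, ...), one row to a line, values as JSON. servo_tool: Moves the arm, as the interface text tells. Its arguments: {"type":"object","properties":{"motion":{"type":"array"},"force":{"type":"number"}},"required":["motion"]}

```bash
mkdir -p pics; ls; python3 - <<'E'
from bench import *
import cv2,numpy as np
print(sense())
for n in("top","scene"):
    im=snapshot(n); cv2.imwrite(f"pics/{n}0.png",im); print(n,camera_params(n))
E
```

```text
pics
{'time': 0.0, 'joint_pos': array([-7.90355463e+01,  7.51406719e+00,  8.53299718e+01, -1.28683468e-03,
        8.72607578e+01, -4.89324432e+00]), 'qd': array([ 0.04581965,  0.07030565,  0.05049763, -0.04892931,  0.0023624 ,
        0.04861523]), 'joint_efforts': array([-3.35264040e-04, -5.69392848e+01, -5.00558782e+01, -3.03600773e-04,
        1.47340778e-02, -2.10132106e-05]), 'tool_pos': array([ 163.85649051, -576.62229111,  230.24863785]), 'tcp_rot': array([-1.79895475e+02, -7.65854367e-03,  1.58577537e+01]), 'ft_force': array([ 0.57180033, -0.16697146,  0.63751715]), 'wrist_torque': array([ 0.00792078, -0.00264428, -0.00404331]), 'finger_gap': 85.02485323989363}
top {'fx': 562.5359783212813, 'fy': 562.5359783212813, 'cx': 324.3284188036128, 'cy': 242.27532168122147, 'R': array([[ 0.01506255, -0.99977944, -0.01463509],
       [-0.98531055, -0.01235129, -0.17032487],
       [ 0.17010654,  0.01698563, -0.98527928]]), 't': array([  91.53003113,  574.58404472, 1198.73128703])}
scene {'fx': 504.50758046824603, 'fy': 504.50758046824603, 'cx': 317.59702589753226, 'cy': 237.31788455834536, 'R': array([[-0.50202408,  0.86469742,  0.01643734],
       [ 0.62179298,  0.37407891, -0.68806865],
       [-0.60112005, -0.33520641, -0.72545941]]), 't': array([ 199.3413935 , -366.81945896, 1252.46628504])}
```

View pics/top0.png

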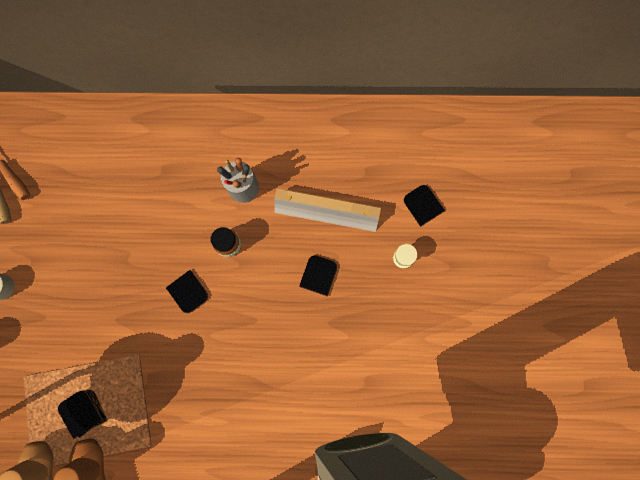

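View pics/scene0.png

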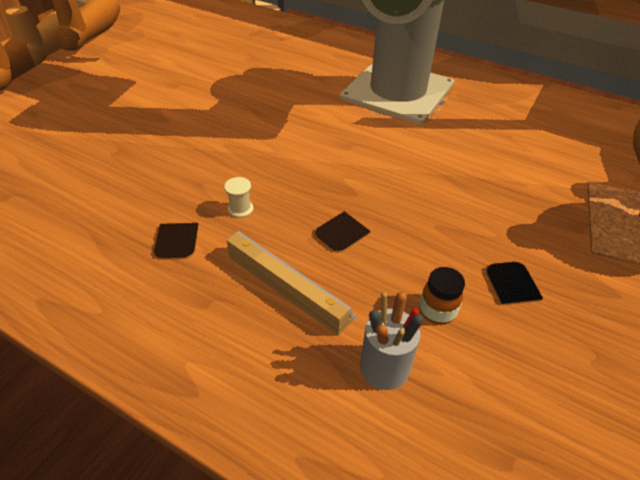

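Top view: four black plates, at (319,275), (188,291), (424,205) and (82,413, on the cork mat). The fence front runs from (275,212) to (378,230), the jar is at (225,240), the spool at (405,256) and the pot at (240,182). Next I compute world positions and distances from the base.

```bash
cat > h.py <<'E'
from bench import *
import cv2,numpy as np
def ray(n,uv,z):
    c=camera_params(n);R=np.array(c["R"]);t=np.array(c["t"])
    d=R.T@np.array([(uv[0]-c["cx"])/c["fx"],(uv[1]-c["cy"])/c["fy"],1]);o=-R.T@t
    return o+d*(z-o[2])/d[2]
def proj(n,X):
    c=camera_params(n);p=np.array(c["R"])@np.array(X)+c["t"]
    return np.array([c["fx"]*p[0]/p[2]+c["cx"],c["fy"]*p[1]/p[2]+c["cy"]])
E
python3 - <<'E'
from h import *
np.set_printoptions(precision=1,suppress=True)
for n in("top","scene"):
    im=cv2.imread(f"pics/{n}0.png")
    m=(im.max(2)<28).astype(np.uint8)
    cs=cv2.findContours(m,cv2.RETR_EXTERNAL,cv2.CHAIN_APPROX_NONE)[0]
    for c in cs:
        A=cv2.contourArea(c)
        if 350<A<3500:
            M=cv2.moments(c);u=[M['m10']/M['m00'],M['m01']/M['m00']]
            P=np.array([ray(n,p[0],8)[:2] for p in c],np.float32)
            r=cv2.minAreaRect(P);w=ray(n,u,8)
            print(n,A,np.array(u),w,np.hypot(w[0],w[1]),r)
# fence: bright steel & wood masks in top
im=cv2.imread("pics/top0.png")
for n,b,zz in(("top",(265,180,390,240),0),("scene",(220,225,365,340),0)):
    im=cv2.imread(f"pics/{n}0.png");x0,y0,x1,y1=b
    cr=im[y0:y1,x0:x1];h=cv2.cvtColor(cr,cv2.COLOR_BGR2HSV)
    cv2.imwrite(f"pics/{n}_crop.png",cv2.resize(cr,None,fx=5 if n=="top" else 4,fy=5 if n=="top" else 4,interpolation=cv2.INTER_CUBIC))
    s=((h[...,1]<70)&(h[...,2]>90)).astype(np.uint8)
    c=max(cv2.findContours(s,0,1)[0],key=cv2.contourArea)+np.array([x0,y0])
    print(n,"steel",cv2.contourArea(c),cv2.approxPolyDP(c,3,True)[:,0].tolist())
a=cv2.imread("pics/top0.png")[170:310,160:450];cv2.imwrite("pics/crop1.png",cv2.resize(a,(800,386),interpolation=cv2.INTER_CUBIC))
E
```

```text
top 1320.5 [ 80.5 412.6] [194.4 629.5   8. ] 658.8839439595321 ((195.94361877441406, 627.716064453125), (85.12683868408203, 85.05509948730469), 32.86539077758789)
top 929.0 [187.5 291.8] [462.5 409.    8. ] 617.4334758044981 ((461.8196105957031, 408.8150329589844), (78.46954345703125, 66.85743713378906), 38.53453826904297)
top 897.0 [318.4 274.4] [506.2 112.6   8. ] 518.5387753402501 ((506.99603271484375, 112.62770080566406), (65.86064147949219, 76.59365844726562), 72.1534423828125)
top 405.5 [222.8 239. ] [585.3 334.3   8. ] 674.0178407270579 ((585.3181762695312, 334.8719177246094), (51.497589111328125, 53.59135818481445), 0.7299900650978088)
top 875.5 [422.6 204.2] [ 672.8 -126.1    8. ] 684.5042528435465 ((673.538330078125, -125.72312927246094), (77.60980224609375, 66.70845031738281), 33.44089126586914)
scene 1406.0 [512.5 282.4] [470.1 411.4   8. ] 624.6952827982631 ((468.2550048828125, 409.8218688964844), (78.10774993896484, 66.97529602050781), 38.39850997924805)
top steel 1330.5 [[275, 199], [275, 212], [375, 231], [375, 217]]
scene steel 23.5 [[279, 260], [349, 308]]
```

View pics/crop1.png

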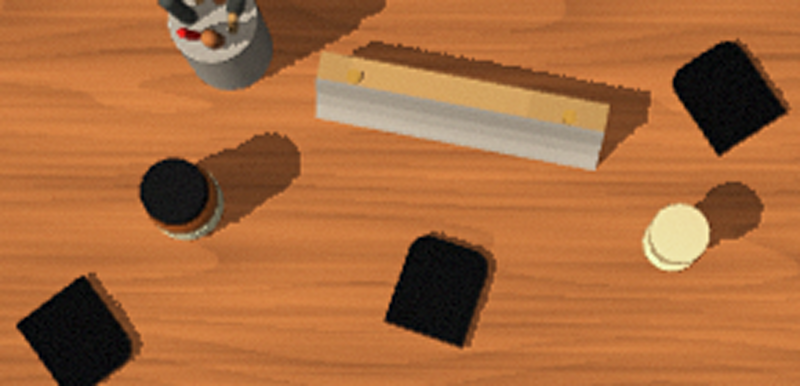

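Of the four plates, (319,275) lies 518 mm from the base. The others are at 617, 685 and 659 mm, so this is the one meant. Its straight edge is at the near side and its rounded corners point at the fence, as described. Next I work out the fence frame.

```bash
cat >> h.py <<'E'
np.set_printoptions(precision=1,suppress=True)
E
python3 - <<'E'
from h import *
# zoom crop px -> image
g=lambda x,y:(x/800*290+160-.3,y/386*140+170-.3)
FL=ray("top",g(317,118),0);FR=ray("top",g(597,169),0);TL=ray("top",g(318,79),45);TR=ray("top",g(606,129),45)
BL=ray("top",g(322,53),45);BR=ray("top",g(608,104),45)
for n,a,b in(("foot",FL,FR),("top",TL,TR),("back",BL,BR)):
    d=a-b;print(n,a,b,(a+b)/2,np.linalg.norm(d),np.degrees(np.arctan2(-d[0],d[1])))
im=cv2.imread("pics/scene0.png");m=((im.max(2)<45)).astype(np.uint8)[205:255,305:380]
c=max(cv2.findContours(m,0,1)[0],key=cv2.contourArea)+np.array([305,205])
r=cv2.minAreaRect(np.array([ray("scene",p[0],8)[:2] for p in c],np.float32));print(r)
# scene view fence top corners, approx from crop of picture
print("scene top front corners",[ray("scene",p,45) for p in((239,234),(354,316))])
for n,uv,z in(("spool",(405,255),60),("jar",(224.5,239),75),("pot",(236,172),95)):print(n,ray("top",uv,z))
E
```

```text
foot [651.  217.4   0. ] [609.9 -19.2   0. ] [630.4  99.1   0. ] 240.1349885301617 -9.850416437775356
top [673.5 212.7  45. ] [634.4 -23.1  45. ] [654.   94.8  45. ] 239.00693582234504 -9.434311100950302
back [695.6 210.1  45. ] [655.3 -24.7  45. ] [675.4  92.7  45. ] 238.2410566340326 -9.74648986768456
((514.1102294921875, 118.3199234008789), (56.85503005981445, 77.41480255126953), 71.70481872558594)
scene top front corners [array([638.2, -12.2,  45. ]), array([686. , 227.9,  45. ])]
spool [545.5 -77.7  60. ]
jar [573.5 317.   75. ]
pot [719.3 294.6  95. ]
```

Both views agree: the foot midpoint is about (630.5, 98), the yaw is −9.7° and the length is 240. The lift is at about (507, 113) with yaw −18°, within 6 mm of the fence midline. I approach behind its rear edge with the fingers 40 mm open.

Request:
servo_tool([
  [40, 37, -28, 0, 0, 0, 0],
  [40, 37, -28, 0, 0, 0, 0],
  [40, 37, -28, 0, 0, 0, 0],
  [40, 37, -28, 0, 0, 0, 0],
  [40, 37, -28, 0, 0, 0, 0],
  [40, 37, -28, 0, 0, 0, 0],
  [40, 37, -28, 0, 0, 0, 0],
  [40, 37, -28, 0, 0, 0, 0],
  [40, 37, -28, 0, 0, 0, 0],
  [40, 0, 0, 0, 0, 0, 0],
], force=30)

```text
time: 1.1
tool_pos: [421.3, -229.2, 225.3]
tcp_rot: [-179.4, 0.0, 15.6]
ft_force: [-0.8, 0.2, -0.4]
finger_gap: 40.1
```

Request:
servo_tool([
  [40, 13, -42, 0, 0, 0, 0],
  [40, 13, -42, 0, 0, 0, 0],
  [40, 13, -42, 0, 0, 0, 0],
  [40, 13, -42, 0, 0, 0, 0],
  [40, 13, -42, 0, 0, 0, 0],
  [40, 13, -42, 0, 0, 0, 0],
  [40, 13, -42, 0, 0, 0, 0],
  [40, 13, -42, 0, 0, 0, 0],
  [40, 0, 0, 0, 0, 0, 0.14],
  [40, 0, 0, 0, 0, 0, 0.14],
])

```text
time: 2.1
tool_pos: [428.3, 131.9, 225.0]
tcp_rot: [-179.6, 0.5, -0.9]
ft_force: [-0.4, -0.2, -0.5]
finger_gap: 39.9
```

Request:
servo_tool([
  [40, 0, 0, 30, 0, 0, 0.14],
  [40, 0, 0, 40, 0, 0, 0.03],
  [40, 0, 0, 40, 0, 0, 0],
  [40, 0, 0, 40, 0, 0, 0],
  [40, 0, 0, 10, 0, 0.14, 0],
  [40, 0, 0, 0, 0, 0, 0],
])

```text
time: 2.7
tool_pos: [420.6, 127.9, 49.6]
tcp_rot: [179.8, -6.7, -11.3]
ft_force: [-1.4, 0.6, -0.7]
finger_gap: 40.3
```

Request:
servo_tool([
  [40, 0, 0, 20, 0, 0, -0.025],
  [40, 0, 0, 18, 0, 0, 0],
  [40, 0, 0, 0, 0, 0, 0],
])

```text
time: 3.0
tool_pos: [427.4, 126.3, 14.6]
tcp_rot: [179.6, -6.6, -9.8]
ft_force: [0.2, -0.6, 0.7]
finger_gap: 39.6
```

Request:
servo_tool([
  [40, 0, 0, 3, 0, 0, 0],
  [40, 0, 0, 3, 0, 0, 0],
  [40, 0, 0, 0, 0, 0, 0],
])

```text
time: 3.3
tool_pos: [433.7, 126.4, 14.2]
tcp_rot: [179.8, -6.9, -9.9]
ft_force: [-0.5, 0.4, 0.7]
finger_gap: 40.0
```

Request:
servo_tool([
  [40, 0, 0, 2, 0, 0, 0],
  [40, 0, 0, 0, 0, 0, 0],
])

```text
time: 3.5
tool_pos: [435.6, 126.6, 14.0]
tcp_rot: [179.9, -7.0, -9.9]
ft_force: [0.5, -1.2, -0.3]
finger_gap: 39.9
```

```bash
python3 -c "
from h import *
s=sense();print(s['joint_pos'],s['tool_pos'],s['joint_efforts'])
cv2.imwrite('pics/w1.png',snapshot('wrist'))"
```

```text
[ 11.9  -8.3 125.4  -3.2  56.4 113.5] [435.6 126.6  14. ] [ -0.1 -35.6 -43.5  -0.3  -0.9  -0. ]
```

View pics/w1.png

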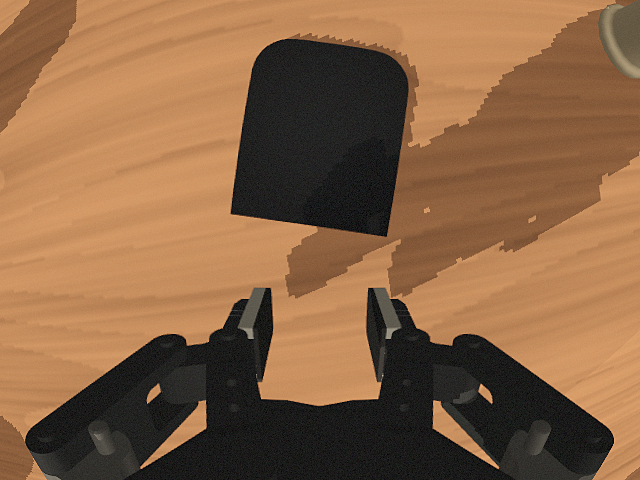

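The target plate is ahead, its rear edge running from (232,213) to (387,236). The fingertips are at (260,290) and (378,290), so the lift is centred on the pair. The descent has stalled at z = 14 with no force, so I probe with a small step.

Request:
servo_tool([
  [40, 0, 0, 5, 0, 0, 0],
  [40, 0, 0, 0, 0, 0, 0],
])

```text
time: 3.75
tool_pos: [436.5, 126.7, 9.2]
tcp_rot: [179.9, -7.1, -9.9]
ft_force: [-1.1, 0.6, 0.0]
finger_gap: 40.0
```

```bash
python3 -c "
from h import *
s=sense();print(s['joint_pos'],s['tool_pos'],s['tcp_rot'],s['joint_efforts'],s['ft_force'])"
```

```text
[ 11.9  -7.6 125.4  -3.3  55.7 113.5] [436.5 126.7   9.2] [179.9  -7.1  -9.9] [ -0.1 -36.2 -43.6  -0.3  -1.1   0. ] [-1.1  0.6  0. ]
```

Request:
servo_tool([
  [40, 0, 0, 4, 0, 0, 0],
  [40, 0, 0, 0, 0, 0, 0],
])

```text
time: 3.95
tool_pos: [436.7, 126.6, 4.5]
tcp_rot: [179.9, -7.0, -9.9]
ft_force: [-0.6, 0.9, -0.6]
finger_gap: 40.1
```

Request:
servo_tool([
  [40, 0, 0, 3, 0, 0, 0],
  [40, 0, 0, 0, 0, 0, 0],
])

```text
time: 4.15
tool_pos: [436.8, 126.5, 1.0]
tcp_rot: [179.9, -7.0, -9.9]
ft_force: [-0.4, -0.2, 0.0]
finger_gap: 39.4
```

Request:
servo_tool([
  [40, 0, 0, 2, 0, 0, 0],
  [40, 0, 0, 0, 0, 0, 0],
])

```text
time: 4.35
tool_pos: [437.3, 126.6, -0.7]
tcp_rot: [179.9, -7.0, -9.9]
ft_force: [-2.3, -0.4, 3.5]
finger_gap: 40.3
```

Contact is felt at TCP z ≈ −0.7. I raise about 1 mm and start the push.

Request:
servo_tool([
  [40, 0, 0, -2, 0, 0, 0],
  [40, 8, 0, 1, 0, 0, 0],
  [40, 8, 0, 1, 0, 0, 0],
  [40, 8, 0, 1, 0, 0, 0],
  [40, 8, 0, 1, 0, 0, 0],
  [40, 0, 0, 0, 0, 0, 0],
])

```text
time: 4.95
tool_pos: [472.5, 120.5, 1.5]
tcp_rot: [179.9, -7.1, -9.9]
ft_force: [-0.2, 1.2, 0.9]
finger_gap: 40.0
```

Request:
servo_tool([
  [40, 8, 0, 1, 0, 0, 0],
  [40, 8, 0, 1, 0, 0, 0],
  [40, 8, 0, 1, 0, 0, 0],
  [40, 0, 0, 0, 0, 0, 0],
])

```text
time: 5.35
tool_pos: [498.4, 115.8, 1.1]
tcp_rot: [179.9, -7.0, -9.9]
ft_force: [-0.1, 0.7, 0.8]
finger_gap: 39.8
```

Request:
servo_tool([
  [40, 8, 0, 1, 0, 0, 0],
  [40, 8, 0, 1, 0, 0, 0],
  [40, 8, 0, 1, 0, 0, 0],
  [40, 8, 0, 1, 0, 0, 0],
  [40, 0, 0, 0, 0, 0, 0],
])

```text
time: 5.85
tool_pos: [533.1, 109.8, 0.9]
tcp_rot: [179.9, -7.0, -9.9]
ft_force: [0.3, 0.1, -0.4]
finger_gap: 40.0
```

```bash
python3 -c "
from h import *
s=sense();print(s['tool_pos'])
a=snapshot('wrist');b=snapshot('scene')[150:350,200:450]
cv2.imwrite('pics/w2.png',np.hstack([cv2.resize(a,(400,300)),cv2.resize(b,(375,300))]))"
```

```text
[533.1 109.8   0.9]
```

View pics/w2.png

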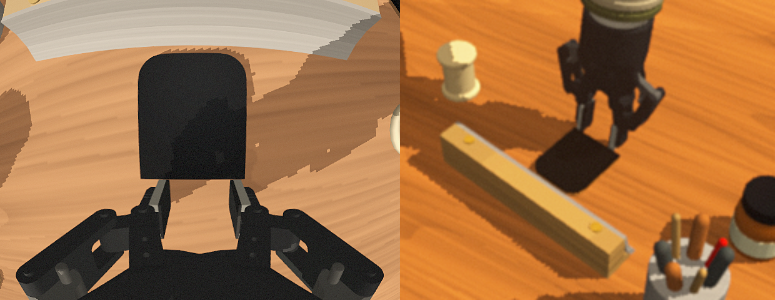

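The lift is square to the fence (wrist view), with its front almost at the foot. Now I push it slowly up the front.

Request:
servo_tool([
  [40, 6, 0, 0.75, 0, 0, 0],
  [40, 6, 0, 0.75, 0, 0, 0],
  [40, 6, 0, 0.75, 0, 0, 0],
  [40, 6, 0, 0.75, 0, 0, 0],
  [40, 6, 0, 0.75, 0, 0, 0],
  [40, 6, 0, 0.75, 0, 0, 0],
])

```text
time: 6.55
tool_pos: [568.3, 103.5, -0.5]
tcp_rot: [179.9, -6.8, -9.8]
ft_force: [-0.8, -0.1, 1.2]
finger_gap: 40.1
```

Request:
servo_tool([
  [40, 6, 0, 0.75, 0, 0, 0],
  [40, 6, 0, 0.75, 0, 0, 0],
  [40, 6, 0, 0.75, 0, 0, 0],
  [40, 0, 0, 0, 0, 0, 0],
])

```text
time: 6.95
tool_pos: [589.4, 99.8, -0.2]
tcp_rot: [179.9, -6.9, -9.8]
ft_force: [0.3, 0.0, 0.4]
finger_gap: 40.1
```

```bash
python3 -c "
from h import *
s=sense();print(s['tool_pos'])
a=snapshot('wrist');b=snapshot('scene')[150:350,200:450]
cv2.imwrite('pics/w3.png',np.hstack([cv2.resize(a,(400,300)),cv2.resize(b,(375,300))]))"
```

```text
[589.4  99.8  -0.2]
```

View pics/w3.png

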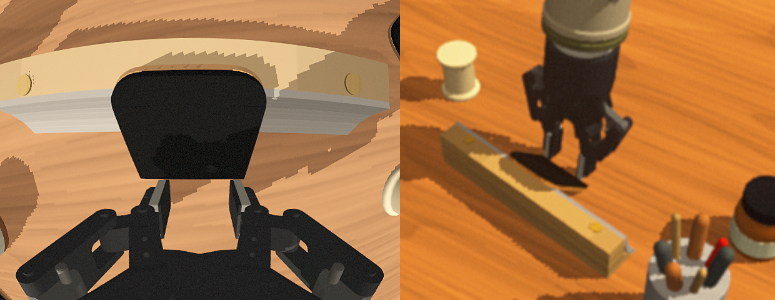

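It is riding up squarely. I continue to the foot in small steps.

Request:
servo_tool([
  [40, 4, 0, 0.4, 0, 0, 0],
  [40, 4, 0, 0.4, 0, 0, 0],
  [40, 4, 0, 0.4, 0, 0, 0],
  [40, 3, 0, 0.4, 0, 0, 0],
  [40, 0, 0, 0, 0, 0, 0],
])

```text
time: 7.55
tool_pos: [603.9, 97.4, -0.4]
tcp_rot: [179.9, -6.8, -9.8]
ft_force: [-0.9, 0.8, 0.8]
finger_gap: 40.4
```

Request:
servo_tool([
  [40, 3, 0, 0.3, 0, 0, 0],
  [40, 0, 0, 0, 0, 0, 0],
])

```text
time: 7.75
tool_pos: [607.1, 96.8, -0.3]
tcp_rot: [179.9, -6.8, -9.8]
ft_force: [0.5, -0.1, -0.7]
finger_gap: 40.2
```

```bash
python3 -c "
from h import *
s=sense();print(s['tool_pos'])
a=snapshot('wrist');b=snapshot('scene')[150:350,200:450]
cv2.imwrite('pics/w4.png',np.hstack([cv2.resize(a,(400,300)),cv2.resize(b,(375,300))]))"
```

```text
[607.1  96.8  -0.3]
```

View pics/w4.png

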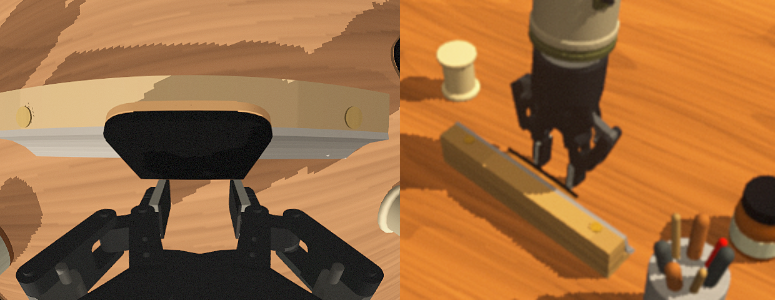

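Request:
servo_tool([
  [40, 2, 0, 0.2, 0, 0, 0],
  [40, 0, 0, 0, 0, 0, 0],
])

```text
time: 8.05
tool_pos: [608.7, 96.6, -0.4]
tcp_rot: [179.8, -6.8, -9.8]
ft_force: [-0.8, -0.1, 0.2]
finger_gap: 40.0
```

Request:
servo_tool([
  [40, 2, 0, 0.2, 0, 0, 0],
  [40, 0, 0, 0, 0, 0, 0],
])

```text
time: 8.25
tool_pos: [610.7, 96.2, -0.4]
tcp_rot: [179.8, -6.8, -9.8]
ft_force: [-0.4, -0.2, -0.4]
finger_gap: 40.1
```

Request:
servo_tool([
  [40, 1.5, 0, 0.2, 0, 0, 0],
  [40, 0, 0, 0, 0, 0, 0],
])

```text
time: 8.45
tool_pos: [612.3, 95.9, -0.4]
tcp_rot: [179.8, -6.8, -9.8]
ft_force: [0.3, -0.3, -0.9]
finger_gap: 40.0
```

Request:
servo_tool([
  [40, 1.5, 0, 0.2, 0, 0, 0],
  [40, 0, 0, 0, 0, 0, 0],
])

```text
time: 8.65
tool_pos: [613.4, 95.8, -0.5]
tcp_rot: [179.8, -6.7, -9.8]
ft_force: [-2.6, 0.5, 2.3]
finger_gap: 40.0
```

Request:
servo_tool([
  [40, 1.5, 0, 0.2, 0, 0, 0],
  [40, 0, 0, 0, 0, 0, 0],
])

```text
time: 8.85
tool_pos: [613.4, 95.8, -0.5]
tcp_rot: [179.8, -6.5, -9.8]
ft_force: [-1.9, -1.0, 3.5]
finger_gap: 39.7
```

```bash
python3 -c "
from h import *
s=sense();print(s['tool_pos'],s['ft_force'])
a=snapshot('wrist');b=snapshot('scene')[150:350,200:450]
cv2.imwrite('pics/w5.png',np.hstack([cv2.resize(a[100:400,130:530],(400,300)),cv2.resize(b,(375,300))]))"
```

```text
[613.4  95.8  -0.5] [-1.9 -1.   3.5]
```

View pics/w5.png

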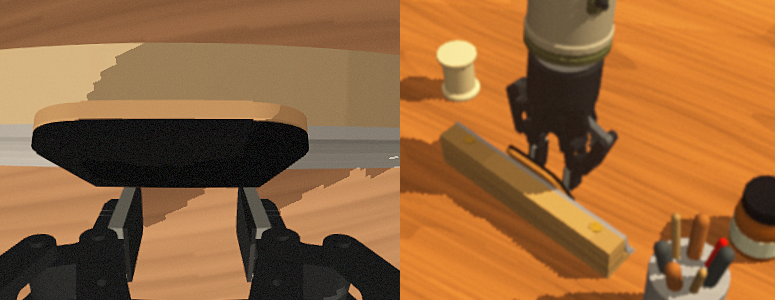

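Force is now building and the TCP has stopped, so the lift is against the foot and leaning steeply. I withdraw and go up.

Request:
servo_tool([
  [40, -4, 0, -0.7, 0, 0, 0],
  [40, -8, 0, -1, 0, 0, 0],
  [40, -20, 0, -3, 0, 0, 0],
  [40, -25, 0, -5, 0, 0, 0],
  [40, 0, 0, -40, 0, 0, 0],
  [40, 0, 0, -40, 0, 0, 0],
  [40, 0, 0, -45, 0, -0.12, 0],
  [40, 0, 0, -30, 0, 0, 0],
  [40, 0, 0, 0, 0, 0, 0],
])

```text
time: 9.85
tool_pos: [529.4, 108.6, 153.5]
tcp_rot: [179.6, 1.3, -9.8]
ft_force: [1.3, -0.3, -0.2]
finger_gap: 39.6
```

```bash
python3 -c "
from h import *
s=sense();print(s['tool_pos'],s['tcp_rot'])
a=snapshot('wrist');b=snapshot('scene')[170:330,210:410];c=snapshot('top')[165:300,230:410]
cv2.imwrite('pics/w6.png',np.hstack([cv2.resize(c,(400,300)),cv2.resize(b,(400,320))[10:310]]))"
```

```text
[529.4 108.6 153.5] [179.6   1.3  -9.8]
```

View pics/w6.png

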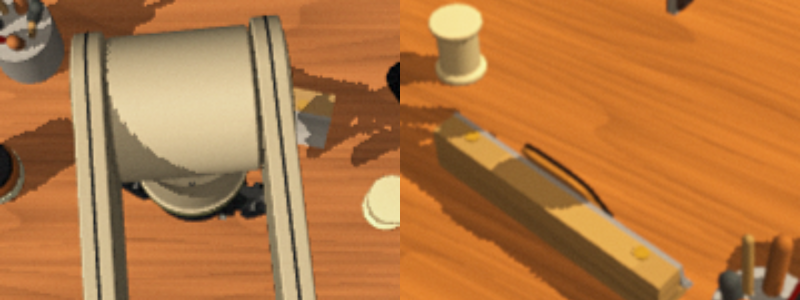

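The lift leans on the fence by itself: its raised edge shows above the fence in the scene view, from (527,148) to (612,213) of the composite, with no finger near it. Now I go over and behind the fence.

Request:
servo_tool([
  [20, 35, 0, 0, 0, 0, 0],
  [20, 35, 0, 0, 0, 0, 0],
  [20, 35, 0, 0, 0, 0, 0],
  [20, 35, 0, 0, 0, 0, 0],
  [20, 28, 0, 0, 0, 0, 0],
  [20, 0, 0, 0, 0, 0, 0],
])

```text
time: 10.6
tool_pos: [687.3, 79.0, 124.0]
tcp_rot: [179.2, 2.8, -9.7]
ft_force: [-1.1, -0.5, 0.4]
finger_gap: 19.9
```

```bash
python3 -c "
from h import *
print('edge',ray('scene',(295,264),75))
s=sense();p=s['tool_pos'];a=np.radians(-9.7);d=p-[630.5,98,0]
print(p,s['tcp_rot'],'n',d[0]*np.cos(a)+d[1]*np.sin(a),'t',-d[0]*np.sin(a)+d[1]*np.cos(a))
"
```

```text
edge [667.4 116.3  75. ]
[687.3  79.  124. ] [179.2   2.8  -9.7] n 59.16842428875027 t -9.21236542674058
```

Request:
servo_tool([
  [20, 6, -6, 0, 0, 0.045, 0],
  [20, 0, 0, 30, 0, 0, 0],
  [20, 0, 0, 25, 0, 0, 0],
  [20, 0, 0, 0, 0, 0, 0],
])

```text
time: 11.0
tool_pos: [688.0, 83.4, 58.1]
tcp_rot: [179.0, 0.8, -9.7]
ft_force: [-0.3, -0.1, -0.3]
finger_gap: 20.1
```

```bash
python3 -c "
from h import *
s=sense();p=s['tool_pos'];a=np.radians(-9.7);d=p-[630.5,98,0]
print(p,s['tcp_rot'],s['ft_force'],'n',d[0]*np.cos(a)+d[1]*np.sin(a),'t',-d[0]*np.sin(a)+d[1]*np.cos(a))
a=snapshot('wrist');b=snapshot('scene')[170:330,210:410]
cv2.imwrite('pics/w7.png',np.hstack([cv2.resize(a,(400,300)),cv2.resize(b,(400,320))[10:310]]))"
```

```text
[688.   83.4  58.1] [179.    0.8  -9.7] [-0.3 -0.1 -0.3] n 59.10077922712696 t -4.686868442625398
```

View pics/w7.png

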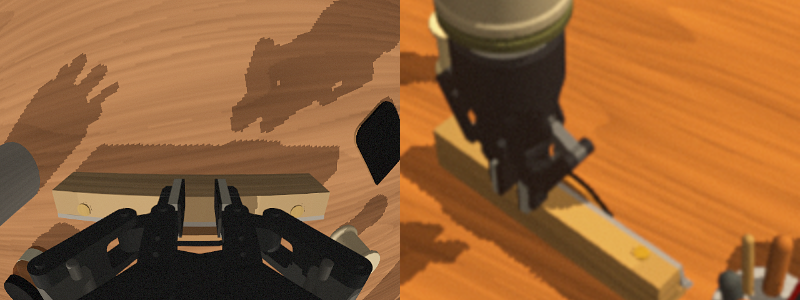

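The fingers are behind the fence over its top, and their shadowed tips clear it. Now I push the raised edge back towards the front.

Request:
servo_tool([
  [20, -6, 0, 0, 0, 0, 0],
  [20, -6, 0, 0, 0, 0, 0],
  [20, -6, 0, 0, 0, 0, 0],
  [20, -6, 0, 0, 0, 0, 0],
  [20, -5, 0, 0, 0, 0, 0],
])

```text
time: 11.6
tool_pos: [662.6, 89.1, 68.8]
tcp_rot: [179.2, 0.0, -9.6]
ft_force: [-0.6, 0.4, -0.1]
finger_gap: 20.2
```

Request:
servo_tool([
  [20, -5, 0, -0.5, 0, 0, 0],
  [20, -5, 0, -0.5, 0, 0, 0],
  [20, -5, 0, -0.5, 0, 0, 0],
  [20, -5, 0, -0.5, 0, 0, 0],
  [20, 0, 0, 0, 0, 0, 0],
])

```text
time: 12.1
tool_pos: [640.6, 93.1, 71.8]
tcp_rot: [179.2, 0.0, -9.6]
ft_force: [0.8, 0.9, 0.0]
finger_gap: 20.3
```

```bash
python3 -c "
from h import *
s=sense();p=s['tool_pos'];a=np.radians(-9.7);d=p-[630.5,98,0]
print(p,s['ft_force'],'n',d[0]*np.cos(a)+d[1]*np.sin(a))
a=snapshot('wrist');b=snapshot('scene')[170:330,210:410]
cv2.imwrite('pics/w8.png',np.hstack([cv2.resize(a,(400,300)),cv2.resize(b,(400,320))[10:310]]))"
```

```text
[640.6  93.1  71.8] [0.8 0.9 0. ] n 10.825886499181543
```

View pics/w8.png

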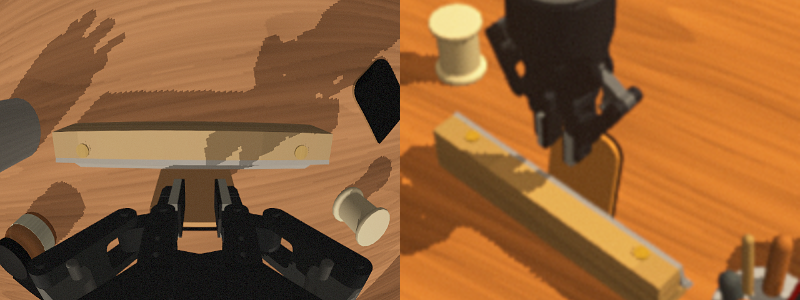

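The lift is nearly upright with its tan face towards the fingers. The TCP has drifted up to 72 mm, so I push further and come down a little.

Request:
servo_tool([
  [20, -4, 0, 1.5, 0, 0, 0],
  [20, -4, 0, 1.5, 0, 0, 0],
  [20, -4, 0, 1.5, 0, 0, 0],
  [20, -4, 0, 1, 0, 0, 0],
  [20, -3, 0, 0, 0, 0, 0],
  [20, 0, 0, 0, 0, 0, 0],
  [20, 0, 0, 0, 0, 0, 0],
])

```text
time: 12.9
tool_pos: [620.7, 96.1, 65.2]
tcp_rot: [179.2, 0.0, -9.6]
ft_force: [0.3, 0.0, -0.3]
finger_gap: 20.1
```

```bash
python3 -c "
from h import *
s=sense();p=s['tool_pos'];a=np.radians(-9.7);d=p-[630.5,98,0]
print(p,s['ft_force'],'n',d[0]*np.cos(a)+d[1]*np.sin(a))
a=snapshot('wrist');b=snapshot('scene')[150:330,210:435]
cv2.imwrite('pics/w9.png',np.hstack([cv2.resize(a,(400,300)),cv2.resize(b,(375,300))]))"
```

```text
[620.7  96.1  65.2] [ 0.3  0.  -0.3] n -9.360241799444616
```

View pics/w9.png

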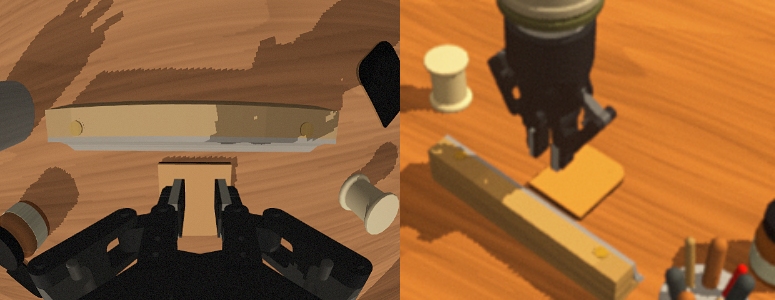

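The lift has fallen with its tan side up, in front of the fence (12 pictures viewed, so the remaining checks are numerical). I withdraw up and to the side.

Request:
servo_tool([
  [20, 0, 0, -40, 0, 0, 0],
  [20, 0, 0, -45, 0, 0, 0],
  [20, 0, 0, -45, 0, 0, 0],
  [20, -20, 40, 0, 0, 0, 0],
  [20, -20, 40, 0, 0, 0, 0],
  [20, -20, 40, 0, 0, 0, 0],
  [20, -20, 40, 0, 0, 0, 0],
  [20, -20, 40, 0, 0, 0, 0],
  [20, -20, 40, 0, 0, 0, 0],
  [20, -20, 40, 0, 0, 0, 0],
])

```text
time: 14.0
tool_pos: [435.2, -159.6, 207.1]
tcp_rot: [179.1, -0.5, -9.2]
ft_force: [-0.4, -0.7, 1.1]
finger_gap: 20.0
```

```bash
python3 - <<'E'
from h import *
print(sense()['tool_pos'],sense()['time'],sense()['qd'].round(1))
a=np.radians(-9.7);C=np.array([[np.cos(a),np.sin(a)],[-np.sin(a),np.cos(a)]])
for n in("top","scene"):
    im=snapshot(n);cv2.imwrite(f"pics/{n}_end.png",im)
    u,v=proj(n,[630.5-50*.986,98+50*.168,8]).astype(int);print(n,"exp px",u,v,"bgr",im[v,u])
    ref=im[v,u].astype(int);m=np.zeros((482,642),np.uint8)
    q=im.copy();cv2.floodFill(q,m,(int(u),int(v)),(0,0,0),(12,)*3,(12,)*3,4|cv2.FLOODFILL_MASK_ONLY|(255<<8))
    m=m[1:-1,1:-1];m=cv2.morphologyEx(m,cv2.MORPH_OPEN,np.ones((3,3)))
    c=max(cv2.findContours(m,0,1)[0],key=cv2.contourArea)
    P=np.array([C@(ray(n,p[0],8)[:2]-[630.5,98]) for p in c],np.float32)
    print(cv2.contourArea(c),"fence-frame rect",cv2.minAreaRect(P),P.min(0),P.max(0))
# bystanders vs start, top & scene: pixel change boxes
for n in("top","scene"):
    A=cv2.imread(f"pics/{n}0.png").astype(int);B=cv2.imread(f"pics/{n}_end.png").astype(int)
    for k,X in(("spool",(545.5,-77.7,60)),("jar",(573.5,317,75)),("pot",(719.3,294.6,95))):
        u,v=proj(n,X).astype(int);s=np.s_[v-18:v+18,u-14:u+14]
        if n=="top":
          a0,b0=[cv2.cvtColor(Z[s].astype(np.uint8),cv2.COLOR_BGR2GRAY).astype(np.float32) for Z in(A,B)]
          print(n,k,"shift px",cv2.phaseCorrelate(a0,b0),"meandiff",abs(a0-b0).mean())
        else:
          a0,b0=[cv2.cvtColor(Z[s].astype(np.uint8),cv2.COLOR_BGR2GRAY).astype(np.float32) for Z in(A,B)]
          print(n,k,"meandiff",abs(a0-b0).mean())
E
```

```text
[ 435.2 -159.6  207.1] 14.0 [-56.  -25.9  20.9   0.5   3.2 -55.8]
top exp px 321 241 bgr [ 81 154 229]Traceback (most recent call last):
  File "<stdin>", line 11, in <module>
  File "h.py", line 4, in ray
    c=camera_params(n);R=np.array(c["R"]);t=np.array(c["t"])
ValueError: time passes only in moves, steps and waits
```

Request:
servo_tool([
  [20, 0, 0, 0, 0, 0, 0],
  [20, 0, 0, 0, 0, 0, 0],
])

```text
time: 14.25
tool_pos: [431.1, -167.1, 208.0]
tcp_rot: [178.9, -0.4, -9.7]
ft_force: [0.8, 1.0, -0.9]
finger_gap: 20.0
```

```bash
sed -i 's/c=camera_params(n)/c=cp(n)/' h.py; sed -i '2a import functools\ncp=functools.lru_cache(None)(camera_params)' h.py
python3 - <<'E'
from h import *
cp("top"),cp("scene")
s=sense();print(s['tool_pos'],s['time'],s['qd'].round(1))
a=np.radians(-9.7);C=np.array([[np.cos(a),np.sin(a)],[-np.sin(a),np.cos(a)]])
for n in("top","scene"):
    im=snapshot(n);cv2.imwrite(f"pics/{n}_end.png",im)
    u,v=map(int,proj(n,[630.5-50*.986,98+50*.168,8]))
    m=np.zeros((482,642),np.uint8)
    cv2.floodFill(im.copy(),m,(u,v),(0,0,0),(14,)*3,(14,)*3,4|cv2.FLOODFILL_MASK_ONLY|(255<<8)|cv2.FLOODFILL_FIXED_RANGE)
    m=cv2.morphologyEx(m[1:-1,1:-1],cv2.MORPH_OPEN,np.ones((3,3)))
    c=max(cv2.findContours(m,0,1)[0],key=cv2.contourArea)
    P=np.array([C@(ray(n,p[0],8)[:2]-[630.5,98]) for p in c],np.float32)
    print(n,(u,v),im[v,u],cv2.contourArea(c),cv2.minAreaRect(P),P.min(0),P.max(0))
    A=cv2.imread(f"pics/{n}0.png")
    for k,X in(("spool",(545.5,-77.7,60)),("jar",(573.5,317,75)),("pot",(719.3,294.6,95))):
        u,v=map(int,proj(n,X));q=np.s_[v-18:v+18,u-14:u+14]
        a0,b0=[cv2.cvtColor(Z[q],cv2.COLOR_BGR2GRAY).astype(np.float32) for Z in(A,im)]
        print(n,k,"shift",np.array(cv2.phaseCorrelate(a0,b0)[0]),"diff",abs(a0-b0).mean())
E
```

```text
[ 431.1 -167.1  208. ] 14.25 [-0.6 -0.3  0.   0.5 -0.1  0.4]
top (321, 241) [ 83 159 230] 889.5 ((-51.777442932128906, -0.2799224853515625), (66.49168395996094, 78.04088592529297), 89.69379425048828) [-90.8 -33.7] [-12.7  33.1]
top spool shift [0. 0.] diff 2.5873015
top jar shift [-0.1  0.1] diff 2.749008
top pot shift [-0.   0.1] diff 2.7767856
scene (317, 254) [ 50 153 234] 1262.5 ((-48.28421401977539, 2.0824546813964844), (66.55876159667969, 78.1815414428711), 89.83724975585938) [-87.4 -31.3] [-9.1 35.3]
scene spool shift [0. 0.] diff 1.6488096
scene jar shift [ 0.1 -0. ] diff 2.188492
scene pot shift [-0.   0.1] diff 1.8452381
```

Both views show a full 78 × 66.5 mm tan face at 8 mm height, square to the fence and about 10 mm in front of its foot. The bystanders have not moved and the arm is clear.

```bash
python3 -c "
from bench import hand_in
print(hand_in())"
```

```text
the job is handed in; nothing more can be done
None
```

The heel lift now lies flat, tan side up, about 10 mm in front of the fence foot, and the job is handed in after about 14.4 s of the 51 s.

**What I did:** I took the plate nearest the base (518 mm away) and pushed it squarely along the bench with two fingertips until it rode up the fence. I let go and saw it stay leaning by itself. Then I pushed its raised edge forward from behind the fence until it fell over. It was never pinched or lifted.

**Last checks:**
- **Lift:** The top and scene views both showed a tan face of about 78 × 66.5 mm at 8 mm height, square to the fence to within half a degree. That fits a plate lying flat.
- **Bystanders:** The spool, jar and pot had moved 0.1 pixel or less in both views.
- **Robot:** It was at rest, about 200 mm above the bench and well to the side. The highest wrist force in any reading was under 5 N.

**Disagreements:**
- **Views:** The two views differed by about 3.5 mm on where the lift lies.
- **Small steps:** Moves of 2 to 3 mm were inexact, and the tool drifted up about 14 mm during the push from behind. It still cleared the fence and the lift tipped as intended.
- **Script error:** One checking script failed with an error from a camera call. I ran it again successfully.

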